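# Sort the odds and ends on the kitchen worktop into their trays

## Task

Tidy the worktop: stand the salt shaker and the two spice jars from the front of the worktop upright in the wooden seasoning box, one in each bay, lay the teaspoon flat in the grey cutlery tray, and put the sink plug, knob up, in the square blue sink tidy. Leave the jam jar and the tin standing where they are.

Things in the scene. Friction and masses are not known exactly. Their poses are not given: they have to be found in the camera images.
- salt: Salt shaker, clear ribbed body with grey salt and a domed light-grey top; round, 44 mm across up to 66 mm high, then narrowing to 34 mm; 90 mm tall, about 100 g. It stands upright near the front of the worktop (a similar one far back beside the kettle belongs to the room: leave it). Origin: centre of its underside, z up.
- spice_red: Round spice jar with a dark cap whose top is red and blue, a blue and red label and reddish contents; 41 mm in diameter, 105 mm tall with straight sides, about 110 g. It stands upright near the front of the worktop (a similar one far back beside the kettle belongs to the room: leave it). Origin: centre of its underside, z up.
- spice_green: Round spice jar with an all-black cap, a black label and pale green contents; 41 mm in diameter, 105 mm tall with straight sides, about 110 g. It stands upright near the front of the worktop (a similar one far back beside the kettle belongs to the room: leave it). Origin: centre of its underside, z up.
- spoon: Metal teaspoon lying flat, 130 mm long (along its own x, the bowl towards +x), 26 mm wide at the bowl, about 20 g. Its handle arches: at the middle of the length it is 8 mm wide and lies 4.5 to 10 mm above the surface; pinch it there across its width. Origin: midway along its length, at its underside; z up.
- plug: Round black rubber sink plug, 44 mm across and 11 mm high, with a knob on top, 10 mm across and 5 mm high (from 11 to 16 mm above its underside), about 40 g. It lies knob up. Origin: centre of its underside, z up.
- seasoning_box: Open box of light wood, fixed, 188 mm long (own x) by 70 mm wide (own y), with three nearly square bays in a row along its length. Outer walls 30 mm high and 5 mm thick, two dividers 4 mm thick up to 28 mm; floor 5 mm thick. Each bay is 56 mm (along x) by 60 mm inside; bay centres at own x = -0.060, 0 and +0.060 m, y = 0. Any jar may go in any bay. Origin: centre of its underside, z up.
- cutlery_tray: Long grey plastic tray, one single trough, fixed, 172 mm long (own x) by 78 mm wide (own y), rim 22 mm high, walls 4 mm and floor 4 mm thick, inside 164 x 70 mm. Origin: centre of its underside, z up.
- sink_tidy: Square blue plastic dish with flat white ribs on its floor, fixed, 104 x 104 mm, rim 12 mm high, walls 4 mm and floor 4 mm thick, inside 96 x 96 mm. Origin: centre of its underside, z up.
- jam: Bystander, loose: jam jar with a red lid, 69 mm across, 86 mm tall. Origin: centre of its underside, z up. To be left where it stands.
- tin: Bystander, loose: low food tin with a green label and bare metal top, 75 mm in diameter, 58 mm tall. Origin: centre of its underside, z up. To be left where it stands. (To the left of the work a dish rack with plates stands up to about 0.27 m high; the microwave behind the work is 0.27 m high.)
There are look-alikes about, which are no part of the job. What is shaped like the spice_green but orange is not meant.

How it is judged:
At the end, for the whole second after the job is handed in: Salt and both spice jars upright (0.12 rad) on the floor of the seasoning box bays; teaspoon flat in the cutlery tray and plug knob up in the sink tidy, each on the floor within 35 mm of centre along each side; all at rest; jam jar and tin upright, moved under 30 mm (x of salt in the frame of seasoning_box between -0.08 and 0.08 m and y of salt in the frame of seasoning_box between -0.02 and 0.02 m and z of salt in the frame of seasoning_box between 0.001 and 0.01 m and angle between each of salt, spice_red, spice_green's own z axis and vertical below 0.12 rad and linear speed of each of salt, spice_red, spice_green, spoon, plug below 0.02 m/s and angular speed of each of salt, spice_red, spice_green, spoon, plug below 0.2 rad/s and x of spice_red in the frame of seasoning_box between -0.08 and 0.08 m and y of spice_red in the frame of seasoning_box between -0.02 and 0.02 m and z of spice_red in the frame of seasoning_box between 0.001 and 0.01 m and x of spice_green in the frame of seasoning_box between -0.08 and 0.08 m and y of spice_green in the frame of seasoning_box between -0.02 and 0.02 m and z of spice_green in the frame of seasoning_box between 0.001 and 0.01 m and x of spoon in the frame of cutlery_tray between -0.035 and 0.035 m and y of spoon in the frame of cutlery_tray between -0.035 and 0.035 m and z of spoon in the frame of cutlery_tray between 0 and 0.014 m and angle between spoon's own z axis and vertical below 0.2 rad and x of plug in the frame of sink_tidy between -0.035 and 0.035 m and y of plug in the frame of sink_tidy between -0.035 and 0.035 m and z of plug in the frame of sink_tidy between 0 and 0.01 m and angle between each of plug, jam, tin's own z axis and vertical below 0.15 rad and distance of each of jam, tin from where it was at the start of the episode below 0.03 m); the robot touches nothing.
It fails at once if the jam jar or the tin is shifted by more than 30 mm or knocked over (distance of any of jam, tin from where it was at the start of the episode above 0.03 m or angle between any of jam, tin's own z axis and vertical above 0.3 rad).
It also fails if it takes over 144 s, if anything falls off the work surface, if the arm or the gripper's body presses on something with over 40 N, if the wrist force passes 120 N, or if a joint passes its speed limit or range.

## Robot

A 6-joint arm with a two-finger parallel gripper is mounted at the origin on a cart in front of the work surface, level with it; the furniture and walls round the work are solid. World frame = base frame: x ahead of the robot, y to its left, z up, the work surface at z = 0. Lengths are in m, angles in rad, forces in N, time in s.
With the tool pointing down it reaches from about 0.25 to 0.725 m from the base axis. Payload 4 kg.
Tool frame: the origin (TCP) lies midway between the tips of the shut fingers; the grasp point (between the pads) lies grip_point_offset behind it (grip_point_offset is the distance from the TCP to the grasp point, in m); z points along the fingers, y is the line along which they close (so a half turn about z gives the same grasp; the last joint's range is limited). The gripper opens to 85 mm and grips with 20 to 120 N. Pads are 22 mm wide; open, the fingers measure 114 mm over their backs; the gripper's body (76 mm by 85 mm) begins 54 mm behind the grasp point. The pads swing forward as they close: fully open they stand 13 mm farther back than shut.
Start: joints at [-1.113, 0.241, 0.005, 1.335, 0, 1.571], TCP at [0.221, -0.449, 0.231] pointing down, gripper open.
Joint ranges: [-2.72, 2.72], [-1.05, 1.87], [-1.09, 1.28], [-1.99, 2.15], [-1.42, 1.44], [-3.14, 3.14]. Speed limits (rad/s): [2.79, 2.79, 3.14, 3.14, 3.14, 3.14].

## Interface

Orientations are given as a unit quaternion [x, y, z, w].
In Python, from workcell import * gives the robot as it stands. The module is installed in compiled form; this text tells all that it offers.
- The arm moves only by the tool arm_command, never from a script. Its arguments are lists of equal length, an entry for each row: "slide": the shift along the tool's x, y, z in cm, a list of three; "spin": the turn about the tool's z in degrees. A call has exactly 5 rows; each row is the pose to reach, as a shift and turn from the pose commanded when the call began, along the tool's axes at that moment; what a row does not reach only later rows make up. A row lasts 1/8 s, in which the tool goes at most 62.5 mm and 10.7 degrees, less where a joint would pass 70% of its speed; a pose out of reach is approached as far as the arm can. A call with a gripper value outside its range is refused whole. "jaw" is the finger opening in cm, from 0 to 8.54, set as the call begins (left out, the last holds). The fingers move at their own pace and stop on an object; the grip force is fixed at half the most. Time passes only in rows, so rows that repeat a pose let the fingers close, or fill a call up. It gives the time, the measured TCP pose, the force, the opening and the grip force at its end, in the units of the state.
- get_obs(): the state, without advancing time (a new reading comes with each control period).
- camera(name): name is "side" or "top"; returns a dict with "pixels" (480x640x3 uint8, red, green, blue), "range_z" (480x640 float32, m along the optical axis (not along the pixel's ray), 0 where there is no reading), "intrinsics" (3x3 intrinsics, pixels), "rvec" (rotation vector, rad) and "tvec" (3), from world to camera coordinates, as OpenCV has them. Camera axes: x right, y down, z forward; pixel columns grow to the right and rows downward; lengths in m; the calibration is good to about 2 mm. A picture is of the moment at which its call begins.
- job_done(): hands the job in; it is judged then, once.
Trained networks look in a picture, given as the dict that the camera call returned (one of the last four; its "shot" number tells which), for a name from the list of things; names that differ only in an ending like _2 or _b are one class to them, and where a whole thing is asked for, a point or a joint stands for the part that bears it (a point fixed in the world has none). Each returns a list of dicts, best first, with "confidence" (0 to 1); they miss things now and then, are a little off and sometimes report something else, mostly with a low value. They report only what shows in the picture. A call takes as long as a camera call. They do not tell look-alikes from the thing itself.
- recognise(picture, thing): "centre" ([column, row] in pixels, amid what is visible of it).
- landmark_of(picture, thing): "centre" ([column, row] in pixels: a listed point, or the origin of a listed thing).
The state is a dict: "clock": time; "joint_pos": joint angles; "joint_vel": joint speeds; "tau": joint torques, N m; "eef_pos": TCP position; "tool_rot": TCP orientation; "ft_force": force on the tool from outside, world axes, zero at the start; "ft_torque": the same for the moment, N m; "grip_width": finger opening in m; "grasp_force": force on a finger pad.
Only numpy, scipy, OpenCV 4.12 (cv2) and the standard library are available. Lean on these libraries where they do the work, as an engineer would, in place of code of your own. Each camera call takes 0.05 s, during which the arm holds its last target. There are 200 camera calls.

## Working session

There is one attempt and no reset: what is moved stays moved. The work goes in short steps, Python scripts to look and compute and a tool call to move; the robot and the scene stay as the last step left them, time stands still between calls to the robot, and variables do not carry over. Pictures are saved under pics/ and viewed, at most 14 in all, crops included, and the job is handed in when it is done.

Besides the shell and the picture viewer there is one more tool, called after "Call:" as name(argument=value, ...), one argument or row to a line, values as JSON. arm_command: Moves the arm, as the interface text tells. Its arguments: {"type":"object","properties":{"slide":{"type":"array","items":{"type":"array","items":{"type":"number"}}},"spin":{"type":"array","items":{"type":"number"}},"jaw":{"type":"number"}},"required":["slide","spin"]}

```bash
mkdir -p pics
cat > h.py <<'E'
from workcell import *
import numpy as np, cv2
from scipy.spatial.transform import Rotation as R
def cam(n):
    p=camera(n); return p
def world(p,uv,z=None):
    K=np.array(p["intrinsics"]);Rm=cv2.Rodrigues(np.array(p["rvec"],float))[0];t=np.array(p["tvec"]).ravel()
    d=Rm.T@(np.linalg.inv(K)@np.array([uv[0],uv[1],1.0])); c=-Rm.T@t
    if z is None:
        r=p["range_z"][int(round(uv[1])),int(round(uv[0]))]; return c+d*r
    return c+d*(z-c[2])/d[2]
def cloud(p):
    K=np.array(p["intrinsics"]);Rm=cv2.Rodrigues(np.array(p["rvec"],float))[0];t=np.array(p["tvec"]).ravel()
    v,u=np.mgrid[0:480,0:640]; d=np.stack([u,v,np.ones_like(u)],-1)@np.linalg.inv(K).T
    return (d*p["range_z"][...,None]-t)@Rm
def save(p,n): cv2.imwrite(f"pics/{n}.png",np.ascontiguousarray(p["pixels"][...,::-1]))
E
python3 - <<'E'
from h import *
np.set_printoptions(precision=4,suppress=True)
o=get_obs(); print(o)
for n in("top","side"):
    p=cam(n); save(p,n+"0")
    C=-cv2.Rodrigues(np.array(p["rvec"],float))[0].T@np.array(p["tvec"]).ravel(); print(n,C)
    for t in "salt spice_red spice_green spoon plug seasoning_box cutlery_tray sink_tidy jam tin".split():
        for q in landmark_of(p,t)[:3]: print(t,np.round(q["centre"]),round(q["confidence"],2),world(p,q["centre"],0.0))
E
```

```text
{'clock': 0.0, 'joint_pos': array([-1.113 ,  0.2414,  0.0037,  1.3352,  0.    ,  1.5708]), 'joint_vel': array([-0.0019,  0.0019,  0.0011,  0.0011, -0.0012,  0.0002]), 'tau': array([  0.0002, -37.232 ,  25.2407,   0.017 ,   0.0001,  -0.    ]), 'eef_pos': array([ 0.2207, -0.448 ,  0.2304]), 'tool_rot': array([ 0.9739,  0.2269, -0.0002, -0.001 ]), 'ft_force': array([0.1943, 0.5159, 0.1523]), 'ft_torque': array([-0.0568, -0.036 ,  0.0202]), 'grasp_force': 0.0, 'grip_width': 0.08542693432747812}
top [ 0.4646 -0.1565  1.291 ]
salt [165. 330.] 0.59 [0.3803 0.252  0.    ]
spice_red [433. 271.] 0.58 [ 0.5139 -0.4127  0.    ]
spice_red [224. 220.] 0.45 [0.6501 0.1054 0.    ]
spice_red [370. 280.] 0.18 [ 0.4935 -0.2563  0.    ]
spice_green [417. 317.] 0.71 [ 0.4004 -0.3681  0.    ]
spice_green [458. 313.] 0.67 [ 0.4093 -0.4686  0.    ]
spice_green [435. 272.] 0.29 [ 0.5091 -0.4175  0.    ]
spoon [325. 285.] 0.7 [ 0.4832 -0.1459  0.    ]
spoon [223. 219.] 0.21 [0.6545 0.1084 0.    ]
plug [225. 219.] 0.61 [0.6534 0.1021 0.    ]
seasoning_box [276. 282.] 0.97 [ 0.4935 -0.0238  0.    ]
cutlery_tray
[... 277 characters left out ...]
0.23 [ 0.4823 -0.0184  0.    ]
spice_red [339. 298.] 0.89 [ 0.4985 -0.4191  0.    ]
spice_red [296. 298.] 0.4 [ 0.3991 -0.3814  0.    ]
spice_green [293. 295.] 0.86 [ 0.3987 -0.3624  0.    ]
spice_green [312. 311.] 0.58 [ 0.4128 -0.4557  0.    ]
spice_green [282. 244.] 0.4 [ 0.4853 -0.0258  0.    ]
spoon [292. 256.] 0.54 [ 0.4819 -0.1297  0.    ]
plug [318. 226.] 0.38 [0.6521 0.0896 0.    ]
seasoning_box [280. 243.] 0.83 [ 0.4808 -0.0169  0.    ]
cutlery_tray [310. 274.] 0.83 [ 0.4838 -0.2624  0.    ]
sink_tidy [267. 229.] 0.85 [0.4811 0.1148 0.    ]
sink_tidy [293. 297.] 0.32 [ 0.3952 -0.3708  0.    ]
jam [356. 320.] 0.82 [ 0.4895 -0.53    0.    ]
tin [340. 217.] 0.64 [0.7637 0.1471 0.    ]
```

View pics/top0.png

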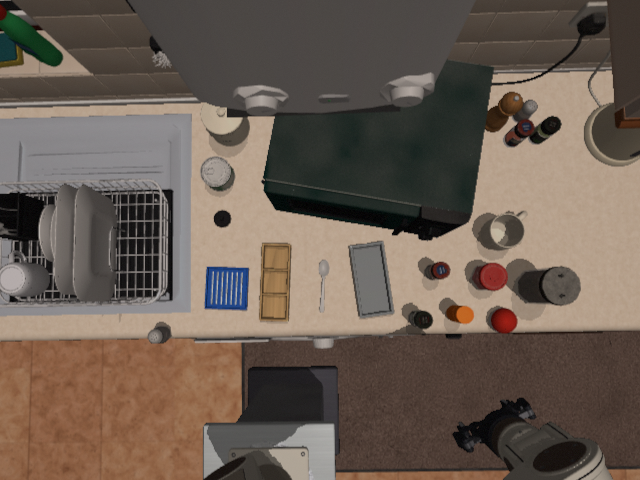

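View pics/side0.png

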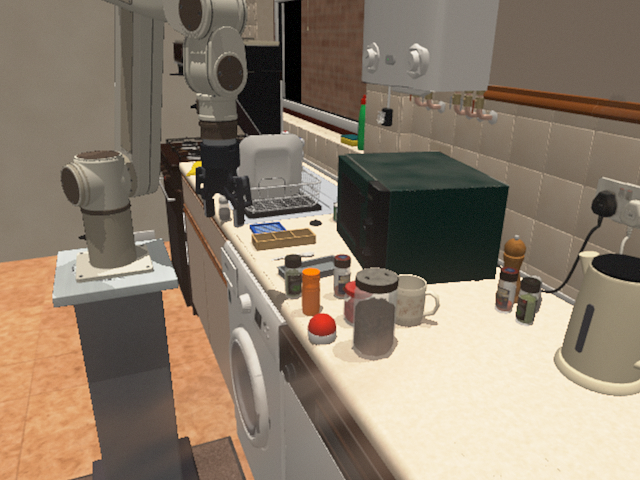

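Run:
```python
from h import *
np.set_printoptions(precision=4,suppress=True)
p=cam("top"); W=cloud(p); z=W[...,2]
def fit(name,c,r,lo,hi,):
    m=(np.hypot(W[...,0]-c[0],W[...,1]-c[1])<r)&(z>lo)&(z<hi)&(p["range_z"]>0)
    P=W[m]
    if len(P)<5: print(name,len(P));return
    xy=P[:,:2].astype(np.float32); (cx,cy),rad=cv2.minEnclosingCircle(xy); rc=cv2.minAreaRect(xy*1000)
    print(name,len(P),"mean",xy.mean(0),"circ",cx,cy,rad,"rect",np.round(np.array(rc[0]),1),np.round(rc[1],1),round(rc[2],1),"zmax",P[:,2].max(),"col",p["pixels"][m].mean(0).round())
for n,c,h in [("salt",(.375,.25),.09),("red",(.5,-.416),.105),("g1",(.40,-.367),.105),("g2",(.41,-.462),.105),("jam",(.49,-.531),.086),("tin",(.755,.13),.058)]:
    fit(n,c,.05,h-.015,h+.02)
fit("plug",(.652,.1),.04,.004,.03)
fit("plugknob",(.652,.1),.04,.0135,.03)
fit("spoon",(.483,-.14),.075,.004,.02)
fit("box",(.49,-.02),.12,.022,.036)
fit("tray",(.495,-.257),.11,.016,.028)
fit("tidy",(.486,.105),.085,.007,.02)
a=p["pixels"][150:400,120:520,::-1]; cv2.imwrite("pics/crop.png",cv2.resize(a,(800,500),interpolation=cv2.INTER_CUBIC))
```

```text
salt 172 mean [0.3716 0.2507] circ 0.37081292271614075 0.2525431215763092 0.01746038906276226 rect [371.7 252.9] [32.1 33.7] 0.1 zmax 0.0966287541525979 col [118. 109. 103.]
red 263 mean [ 0.5101 -0.4087] circ 0.5097158551216125 -0.40984129905700684 0.02054501511156559 rect [ 510. -409.] [38.9 39.2] 0.6 zmax 0.10916633020361986 col [70. 43. 43.]
g1 267 mean [ 0.3995 -0.3657] circ 0.3990853726863861 -0.36652737855911255 0.020479697734117508 rect [ 400.3 -366.5] [39.7 38.1] 88.4 zmax 0.10939255628022396 col [35. 31. 26.]
g2 272 mean [ 0.4095 -0.4576] circ 0.4093998670578003 -0.4584353268146515 0.020737819373607635 rect [ 409.7 -458.6] [38.7 38.3] 87.2 zmax 0.10949346121162871 col [182.  97.  38.]
jam 655 mean [ 0.4941 -0.5318] circ 0.49391722679138184 -0.5335091948509216 0.03332342579960823 rect [ 494.7 -533.4] [65.4 62.4] 88.5 zmax 0.09197033554332777 col [128.  46.  41.]
tin 740 mean [0.761  0.1162] circ 0.7613961696624756 0.11575622856616974 0.037922199815511703 rect [761.2 116.7] [74.3 70.5] 27.8 zmax 0.06357764386696292 col [145. 137. 130.]
plug 202 mean [0.6531 0.1088] circ 0.651
[... 332 characters left out ...]
0.1415] circ 0.48423317074775696 -0.13914446532726288 0.0741259753704071 rect [ 485.  -137.8] [135. 132.] 83.6 zmax 0.01498627869540688 col [165. 152. 141.]
box 545 mean [ 0.4907 -0.0235] circ 0.4927178621292114 -0.023545728996396065 0.09883856028318405 rect [492.4 -23.2] [ 70.6 187.9] 87.4 zmax 0.035861771657581046 col [129. 101.  69.]
tray 585 mean [ 0.4934 -0.2596] circ 0.4942225515842438 -0.25840839743614197 0.09692613780498505 rect [ 494.5 -258.8] [177.8  84.5] 7.0 zmax 0.027880992567278846 col [106. 104. 101.]
tidy 363 mean [0.4817 0.0979] circ 0.4815678298473358 0.09690380841493607 0.07192448526620865 rect [480.1  95.1] [111.8 103.8] 87.2 zmax 0.017049435452048692 col [ 58.  81. 124.]
```

View pics/crop.png

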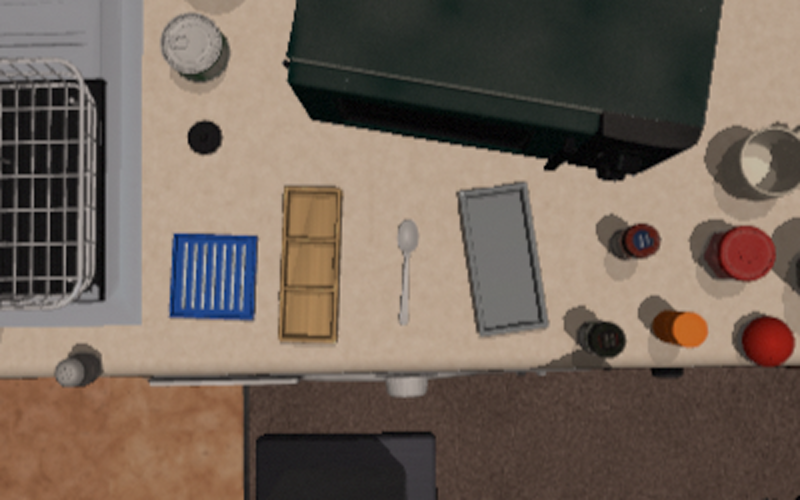

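The top view shows the real jars: red at pixel (440,271), black-capped at (423,320), salt at (158,336), spoon at (323,287) and plug at (222,219). Orange (460,314) is the look-alike, and the jam is at (491,276).

```bash
cat >> h.py <<'E'
def plan(x,y,z,yaw):
    "slide cm / spin deg from the measured pose to TCP target, tool down, yaw deg of tool x"
    o=get_obs(); r=R.from_quat(o["tool_rot"]).as_matrix()
    d=np.array([x,y,z])-o["eef_pos"]; y0=np.degrees(np.arctan2(r[1,0],r[0,0]))
    print("slide",(r.T@d*100).round(2),"spin",round(y0-yaw,2))
E
python3 - <<'E'
from h import *
import workcell
np.set_printoptions(precision=4,suppress=True)
print([n for n in dir(workcell) if not n.startswith("__")], globals().get("grip_point_offset"))
p=cam("top"); W=cloud(p); z=W[...,2]; px=p["pixels"].astype(int)
def box(x0,x1,y0,y1): return (W[...,0]>x0)&(W[...,0]<x1)&(W[...,1]>y0)&(W[...,1]<y1)&(p["range_z"]>0)
b=box(.56,.6,-.1,.05); print("table z",np.median(z[b]),"col",px[b].mean(0))
dif=np.abs(px-px[b].mean(0)).sum(-1)
m=box(.40,.57,-.18,-.10)&(z>.0075); P=W[m]; q=P[:,:2]-P[:,:2].mean(0); v=np.linalg.svd(q)[2][0]; v*=np.sign(v[0]); s=q@v
print("spoon n",len(P),P[:,:2].mean(0)+v*(s.min()+s.max())/2,"len",np.ptp(s),"yaw",np.degrees(np.arctan2(v[1],v[0])))
m=box(.61,.70,.065,.15)&(px.max(-1)<75); print("plug",m.sum(),W[m].mean(0), np.ptp(W[m],axis=0))
m=(px[...,2]>px[...,0]+40)&box(.4,.56,.02,.2); r=cv2.minAreaRect((W[m][:,:2]*1000).astype(np.float32)); print("tidy",r)
m=box(.3,.5,.17,.4)&(z>.05); print("rack minx by y:",[(round(y,2),W[m&box(.3,.5,y,y+.03)][:,:2].min(0)) for y in np.arange(.17,.4,.03) if (m&box(.3,.5,y,y+.03)).any()])
m=(z>.15)&box(.5,.9,-.5,.15)&(z<.3); print("microwave min x by y",[(round(y,2),W[m&box(.5,.9,y,y+.05)][:,0].min()) for y in np.arange(-.5,.1,.05) if (m&box(.5,.9,y,y+.05)).any()])
plan(.51,-.4095,.23,0)
E
```

```text
['Unreachable', 'camera', 'get_obs', 'grip_point_offset', 'job_done', 'landmark_of', 'recognise'] 0.0187
table z 0.00041234712143903263 col [164.6036 139.8679 114.0042]
spoon n 54 [ 0.4898 -0.1409] len 0.11050087160048061 yaw -5.78765113223726
plug 217 [0.6543 0.1095 0.0068] [0.0391 0.0416 0.0208]
tidy ((481.5504150390625, 98.86639404296875), (104.95154571533203, 102.67491149902344), 87.03748321533203)
rack minx by y: [(np.float64(0.2), array([0.4708, 0.2262])), (np.float64(0.23), array([0.3531, 0.2305])), (np.float64(0.26), array([0.3559, 0.26  ])), (np.float64(0.29), array([0.4447, 0.2908])), (np.float64(0.32), array([0.4453, 0.3205])), (np.float64(0.35), array([0.4459, 0.35  ])), (np.float64(0.38), array([0.4443, 0.3815]))]
microwave min x by y [(np.float64(-0.5), np.float64(0.671878105495705)), (np.float64(-0.45), np.float64(0.5894535164894528)), (np.float64(-0.4), np.float64(0.57816247150548)), (np.float64(-0.35), np.float64(0.596138027273802)), (np.float64(-0.3), np.float64(0.616237259114434)), (np.float64(-0.25), np.float64(0.6257560255231109)), (np.float64(-0.2), np.float64(0.6354365188012654)), (np.float64(-0.15), np.float64(0.6458565226921027)), (np.float64(-0.1), np.float64(0.6550237311535151)), (np.float64(-0.05), np.float64(0.6653007404158838))]
slide [27.65  9.27  0.13] spin 26.23
```

Call:
arm_command(
  slide=[
    [5.5,1.8,0],
    [11,3.6,0],
    [16.5,5.5,0],
    [22,7.4,0],
    [27.65,9.27,0],
  ],
  spin=[5.2,10.4,15.6,21,26.2],
  jaw=8,
)

```text
clock: 1.82
eef_pos: [0.5118, -0.4092, 0.2313]
tool_rot: [1.0, -0.001, 0.0, 0.0]
ft_force: [0.3, -0.3, 0.6]
grip_width: 0.08
grasp_force: 0.0
```

Run:
```python
from h import *
plan(.51,-.4095,.053,0)
```

```text
slide [-0.18  0.02 17.83] spin -0.16
```

Call:
arm_command(
  slide=[
    [-0.2,0,4.5],
    [-0.2,0,9],
    [-0.2,0,13.5],
    [-0.2,0,16.5],
    [-0.2,0,17.8],
  ],
  spin=[0,0,0,0,0],
)

```text
clock: 2.45
eef_pos: [0.5068, -0.4084, 0.0507]
tool_rot: [1.0, 0.0, -0.002, -0.001]
ft_force: [-0.1, -0.8, 0.6]
grip_width: 0.0795
grasp_force: 0.0
```

Call:
arm_command(
  slide=[
    [0,0,0],
    [0,0,0],
    [0,0,0],
    [0,0,0],
    [0,0,0],
  ],
  spin=[0,0,0,0,0],
  jaw=3.5,
)

```text
clock: 3.08
eef_pos: [0.5092, -0.4104, 0.0554]
tool_rot: [1.0, 0.0, 0.002, 0.001]
ft_force: [0.1, 0.2, 6.8]
grip_width: 0.04
grasp_force: 60.3
```

Call:
arm_command(
  slide=[
    [0,0,-3],
    [0,0,-7],
    [0,-2,-10],
    [0.5,-6,-10],
    [1,-11,-10],
  ],
  spin=[0,0,0,0,0],
)

```text
clock: 3.7
eef_pos: [0.5179, -0.2992, 0.1537]
tool_rot: [1.0, -0.001, 0.001, 0.0]
ft_force: [0.4, 0.7, -1.3]
grip_width: 0.0395
grasp_force: 60.6
```

Call:
arm_command(
  slide=[
    [0.5,-5.5,0],
    [1.5,-11,0],
    [2.3,-16.5,0],
    [3,-22,0],
    [3.4,-25.5,0],
  ],
  spin=[0,0,1,2,2.5],
)

```text
clock: 4.32
eef_pos: [0.5515, -0.0419, 0.1532]
tool_rot: [1.0, -0.021, -0.0, -0.0]
ft_force: [0.6, 0.1, -1.4]
grip_width: 0.0399
grasp_force: 60.6
```

Call:
arm_command(
  slide=[
    [0,-1.0,0],
    [0,-1.9,0],
    [0,-1.9,0],
    [0,-1.9,0],
    [0,-1.9,0],
  ],
  spin=[0,0,0,0,0],
)

```text
clock: 4.95
eef_pos: [0.5526, -0.0264, 0.1533]
tool_rot: [1.0, -0.022, 0.0, 0.0]
ft_force: [1.0, -0.6, -1.2]
grip_width: 0.0398
grasp_force: 60.6
```

Run:
```python
from h import *
plan(.5525,-.026,.153,-2.5)
p=cam("top");W=cloud(p);z=W[...,2];cv2.imwrite("pics/c1.png",cv2.resize(p["pixels"][200:350,180:420,::-1],(800,500),interpolation=cv2.INTER_CUBIC))
q=cam("side");cv2.imwrite("pics/c2.png",cv2.resize(q["pixels"][120:320,200:400,::-1],(600,600),interpolation=cv2.INTER_CUBIC))
```

```text
slide [-0.01 -0.04  0.03] spin -0.06
```

View pics/c2.png

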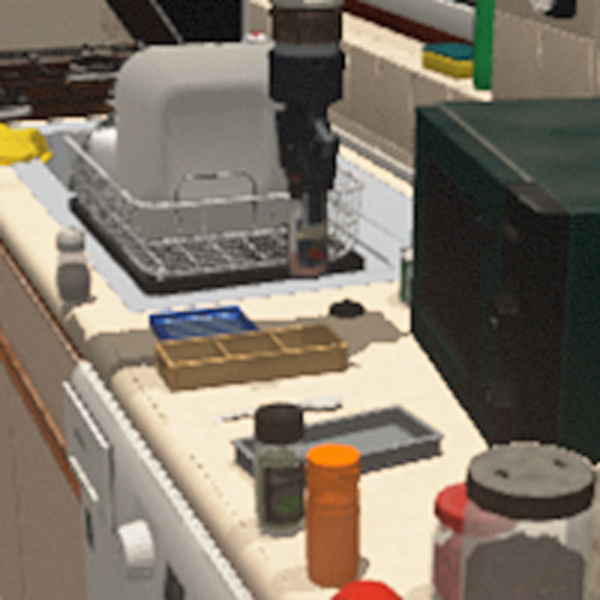

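The red jar hangs upright in the jaws at (307,255) above the far bay. Lowering it.

Call:
arm_command(
  slide=[
    [0,0,3],
    [0,0,6],
    [0,0,8.2],
    [0,0,9],
    [0,0,9.4],
  ],
  spin=[0,0,0,0,0],
)

```text
clock: 5.68
eef_pos: [0.5524, -0.0256, 0.0604]
tool_rot: [1.0, -0.022, -0.0, 0.0]
ft_force: [-7.8, 1.1, 20.4]
grip_width: 0.0393
grasp_force: 62.0
```

Call:
arm_command(
  slide=[
    [0,0,0],
    [0,0,0],
    [0,0,0],
    [0,0,0],
    [0,0,0],
  ],
  spin=[0,0,0,0,0],
  jaw=7,
)

```text
clock: 6.3
eef_pos: [0.5527, -0.0254, 0.0594]
tool_rot: [1.0, -0.022, 0.0, -0.0]
ft_force: [-0.3, 0.2, 1.1]
grip_width: 0.0698
grasp_force: 0.0
```

Call:
arm_command(
  slide=[
    [0,0,-3],
    [0,0,-7],
    [0,0,-11],
    [0,0,-14],
    [0,0,-15],
  ],
  spin=[0,0,0,0,0],
)

```text
clock: 6.92
eef_pos: [0.5538, -0.0255, 0.2115]
tool_rot: [1.0, -0.022, 0.002, 0.0]
ft_force: [0.8, -0.1, -1.4]
grip_width: 0.0698
grasp_force: 0.0
```

Run:
```python
from h import *
plan(.3995,-.3665,.209,0)
```

```text
slide [-13.94  34.73   0.19] spin -2.47
```

Call:
arm_command(
  slide=[
    [-2.3,5.8,0],
    [-4.6,11.6,0],
    [-6.9,17.4,0],
    [-9.2,23.2,0],
    [-11.5,29,0],
  ],
  spin=[-0.5,-1,-1.5,-2,-2.5],
)

```text
clock: 7.55
eef_pos: [0.4237, -0.3115, 0.208]
tool_rot: [1.0, 0.001, -0.001, -0.001]
ft_force: [0.5, 0.4, 0.9]
grip_width: 0.0702
grasp_force: 0.0
```

Run:
```python
from h import *
for i in range(3): plan(.3995,-.3665,.053,0)
p=cam("top");W=cloud(p)
m=(np.hypot(W[...,0]-.5525,W[...,1]+.026)<.05)&(W[...,2]>.09)&(W[...,2]<.13)
print(cv2.minEnclosingCircle(W[m][:,:2].astype(np.float32)),W[m][:,2].max())
```

```text
slide [-2.4   5.51 15.5 ] spin 0.06
slide [-2.4   5.51 15.5 ] spin 0.06
slide [-2.4   5.51 15.5 ] spin 0.06
((0.5533929467201233, -0.02611405961215496), 0.020309483632445335) 0.11546519666820385
```

Call:
arm_command(
  slide=[
    [-1.6,3.5,0],
    [-2.5,5.6,0],
    [-2.5,5.6,1],
    [-2.5,5.6,4],
    [-2.5,5.6,7],
  ],
  spin=[0,0,0,0,0],
)

```text
clock: 8.22
eef_pos: [0.4003, -0.3648, 0.1374]
tool_rot: [1.0, 0.001, -0.0, -0.001]
ft_force: [0.2, 0.2, 0.1]
grip_width: 0.0702
grasp_force: 0.0
```

Call:
arm_command(
  slide=[
    [0,0,3],
    [0,0,6],
    [0,0,8],
    [0,0,8.6],
    [0,0,8.6],
  ],
  spin=[0,0,0,0,0],
)

```text
clock: 8.85
eef_pos: [0.4002, -0.3652, 0.0527]
tool_rot: [1.0, 0.001, -0.001, -0.001]
ft_force: [0.2, 0.4, -0.1]
grip_width: 0.0701
grasp_force: 0.0
```

Call:
arm_command(
  slide=[
    [0,0,0],
    [0,0,0],
    [0,0,0],
    [0,0,0],
    [0,0,0],
  ],
  spin=[0,0,0,0,0],
  jaw=3.5,
)

```text
clock: 9.48
eef_pos: [0.401, -0.3668, 0.0545]
tool_rot: [1.0, 0.0, 0.001, 0.001]
ft_force: [0.1, 1.0, 6.5]
grip_width: 0.0393
grasp_force: 60.2
```

Call:
arm_command(
  slide=[
    [0,0,-2],
    [0,0,-5],
    [0,0,-8.5],
    [0,-1,-11],
    [0,-3,-12],
  ],
  spin=[0,0,0,0,0],
)

```text
clock: 10.1
eef_pos: [0.4006, -0.3366, 0.1745]
tool_rot: [1.0, -0.0, 0.001, 0.001]
ft_force: [-0.4, 0.2, -0.8]
grip_width: 0.0397
grasp_force: 60.5
```

Run:
```python
from h import *
plan(.4925,-.0233,.173,-2.5)
```

```text
slide [  9.16 -31.33   0.12] spin 2.45
```

Call:
arm_command(
  slide=[
    [1.7,-5.7,0],
    [3.4,-11.5,0],
    [5.2,-17.5,0],
    [7,-23.5,0],
    [8.6,-29,0],
  ],
  spin=[0.5,1,1.5,2,2.5],
)

```text
clock: 10.72
eef_pos: [0.4851, -0.0434, 0.1723]
tool_rot: [1.0, -0.021, -0.001, -0.0]
ft_force: [0.7, -1.7, -1.3]
grip_width: 0.0394
grasp_force: 60.7
```

Call:
arm_command(
  slide=[
    [0.6,-1.7,0],
    [0.7,-2.3,0],
    [0.7,-2.3,1],
    [0.7,-2.3,3],
    [0.7,-2.3,6],
  ],
  spin=[0,0,0,0,0],
)

```text
clock: 11.35
eef_pos: [0.4941, -0.0253, 0.1127]
tool_rot: [1.0, -0.023, 0.001, 0.0]
ft_force: [-0.5, -0.2, -0.9]
grip_width: 0.0397
grasp_force: 60.8
```

Run:
```python
from h import *
plan(.4925,-.0233,.060,-2.5)
```

```text
slide [-0.18 -0.2   5.27] spin -0.14
```

Call:
arm_command(
  slide=[
    [-0.1,-0.1,1.5],
    [-0.1,-0.1,3],
    [-0.1,-0.1,4.3],
    [-0.1,-0.1,5],
    [-0.1,-0.1,5.3],
  ],
  spin=[0,0,0,0,0],
)

```text
clock: 11.98
eef_pos: [0.4931, -0.0226, 0.06]
tool_rot: [1.0, -0.022, -0.0, 0.0]
ft_force: [0.1, 0.4, -1.1]
grip_width: 0.0393
grasp_force: 60.8
```

Call:
arm_command(
  slide=[
    [0,0,0],
    [0,0,0],
    [0,0,0],
    [0,0,0],
    [0,0,0],
  ],
  spin=[0,0,0,0,0],
  jaw=7,
)

```text
clock: 12.6
eef_pos: [0.4932, -0.0225, 0.0604]
tool_rot: [1.0, -0.022, 0.0, -0.0]
ft_force: [-0.6, -0.8, -0.2]
grip_width: 0.0703
grasp_force: 0.0
```

Call:
arm_command(
  slide=[
    [0,0,-3],
    [0,0,-7],
    [0,0,-11],
    [0,0,-14],
    [0,0,-14],
  ],
  spin=[0,0,0,0,0],
)

```text
clock: 13.22
eef_pos: [0.495, -0.0226, 0.203]
tool_rot: [1.0, -0.022, 0.003, 0.0]
ft_force: [0.8, 0.3, -0.3]
grip_width: 0.0698
grasp_force: 0.0
```

Run:
```python
from h import *
plan(.3715,.2525,.2,-2.5)
p=cam("top");W=cloud(p)
for c in((.5525,-.026),(.4925,-.0233)):
    m=(np.hypot(W[...,0]-c[0],W[...,1]-c[1])<.028)&(W[...,2]>.09)&(W[...,2]<.13)
    print(m.sum() and (cv2.minEnclosingCircle(W[m][:,:2].astype(np.float32)),W[m][:,2].max()))
```

```text
slide [-13.53 -26.95   0.22] spin 0.03
(((0.5533581972122192, -0.02642296813428402), 0.020017016679048538), np.float64(0.11377784733094264))
(((0.47500088810920715, -0.03451269865036011), 0.004440926946699619), np.float64(0.11420400093523544))
```

Call:
arm_command(
  slide=[
    [-3.8,-5,0],
    [-7.2,-10,0],
    [-9.5,-15,0],
    [-11.5,-20.5,0],
    [-13,-25.5,0],
  ],
  spin=[0,0,0,0,0],
)

```text
clock: 13.9
eef_pos: [0.4002, 0.0247, 0.2001]
tool_rot: [1.0, 0.013, -0.001, -0.024]
ft_force: [0.1, -0.3, 0.0]
grip_width: 0.0697
grasp_force: 0.0
```

Call:
arm_command(
  slide=[
    [-0.35,-1.45,0],
    [-0.35,-1.45,2],
    [-0.35,-1.45,4.5],
    [-0.35,-1.45,7],
    [-0.35,-1.45,9],
  ],
  spin=[0,0,0,0,0],
)

```text
clock: 14.52
eef_pos: [0.397, 0.0326, 0.1103]
tool_rot: [0.999, 0.019, -0.001, -0.029]
ft_force: [0.1, -0.7, 0.9]
grip_width: 0.0698
grasp_force: 0.0
```

Run:
```python
from h import *
p=cam("top");W=cloud(p)
for c in((.5525,-.026),(.4925,-.0233)):
    m=(np.hypot(W[...,0]-c[0],W[...,1]-c[1])<.028)&(W[...,2]>.09)&(W[...,2]<.13)
    print(m.sum() and (cv2.minEnclosingCircle(W[m][:,:2].astype(np.float32)),W[m][:,2].max()))
plan(.3715,.2525,.041,-2.5)
```

```text
(((0.5532338619232178, -0.02579437755048275), 0.020321298390626907), np.float64(0.1151143981974949))
(((0.4905072748661041, -0.023511145263910294), 0.020106589421629906), np.float64(0.11495897964188663))
slide [ -1.49 -21.65   8.  ] spin 4.71
```

Run:
```python
from h import *
o=get_obs();print(o["joint_pos"].round(3),R.from_quat(o["tool_rot"]).as_matrix().round(3))
```

```text
[ 0.038  0.147 -0.458  0.971  0.058  3.141] [[ 0.999  0.038 -0.008]
 [ 0.039 -0.998  0.058]
 [-0.006 -0.058 -0.998]]
```

Call:
arm_command(
  slide=[
    [0,0,-3],
    [0,0,-6],
    [0,0,-9],
    [0,0,-9],
    [0,0,-9],
  ],
  spin=[-10,-20,-30,-40,-50],
)

```text
clock: 15.2
eef_pos: [0.398, 0.0273, 0.2022]
tool_rot: [0.896, 0.442, 0.012, -0.026]
ft_force: [0.4, -0.8, -0.7]
grip_width: 0.07
grasp_force: 0.0
```

Run:
```python
from h import *
o=get_obs();print(o["joint_pos"].round(3))
plan(.3715,.2525,.2,177.5)
```

```text
[ 0.024  0.057 -0.292  1.221  0.058  2.249]
slide [ 16.22 -15.77   1.53] spin -125.01
```

Call:
arm_command(
  slide=[
    [3.2,-3.2,0.3],
    [6.4,-6.4,0.6],
    [9.6,-9.6,0.9],
    [12.8,-12.8,1.2],
    [16.2,-15.8,1.5],
  ],
  spin=[-10.5,-21,-31.5,-42,-52.5],
)

```text
clock: 15.82
eef_pos: [0.3716, 0.2544, 0.1999]
tool_rot: [0.608, 0.793, 0.022, -0.019]
ft_force: [-0.5, -0.5, 0.9]
grip_width: 0.07
grasp_force: 0.0
```

Call:
arm_command(
  slide=[
    [0,0,0],
    [0,0,0],
    [0,0,0],
    [0,0,0],
    [0,0,0],
  ],
  spin=[-10.5,-21,-31.5,-42,-52.5],
)

```text
clock: 16.45
eef_pos: [0.3719, 0.2529, 0.1997]
tool_rot: [0.195, 0.98, 0.028, -0.007]
ft_force: [0.3, -0.2, -0.5]
grip_width: 0.0701
grasp_force: 0.0
```

Call:
arm_command(
  slide=[
    [0,0,0],
    [0,0,0],
    [0,0,0],
    [0,0,0],
    [0,0,0],
  ],
  spin=[-10,-20,-20,-20,-20],
)

```text
clock: 17.08
eef_pos: [0.3716, 0.2527, 0.1993]
tool_rot: [0.025, 0.999, 0.029, -0.003]
ft_force: [-0.6, 0.6, 0.5]
grip_width: 0.0698
grasp_force: 0.0
```

Run:
```python
from h import *
o=get_obs();print(o["joint_pos"].round(3),R.from_quat(o["tool_rot"]).as_matrix().round(3))
plan(.3715,.2525,.12,177.5)
plan(.3715,.2525,.040,177.5)
```

```text
[ 0.563  0.137 -0.211  1.196  0.051  0.614] [[-0.999  0.05  -0.004]
 [ 0.05   0.997  0.058]
 [ 0.007  0.058 -0.998]]
slide [-0.04 -0.47  7.92] spin -0.36
slide [-0.09 -0.94 15.9 ] spin -0.36
```

Call:
arm_command(
  slide=[
    [0,-0.2,4],
    [0,-0.45,8],
    [0,-0.7,12],
    [-0.1,-0.85,14.5],
    [-0.1,-0.9,15.8],
  ],
  spin=[0,0,0,0,0],
)

```text
clock: 17.7
eef_pos: [0.3708, 0.2523, 0.0396]
tool_rot: [0.025, 0.999, 0.028, -0.004]
ft_force: [0.0, 0.8, 0.0]
grip_width: 0.0702
grasp_force: 0.0
```

Call:
arm_command(
  slide=[
    [0,0,0],
    [0,0,0],
    [0,0,0],
    [0,0,0],
    [0,0,0],
  ],
  spin=[0,0,0,0,0],
  jaw=3.5,
)

```text
clock: 18.32
eef_pos: [0.3725, 0.2535, 0.042]
tool_rot: [0.024, 0.999, 0.03, -0.002]
ft_force: [0.1, 0.5, 7.0]
grip_width: 0.036
grasp_force: 37.7
```

Call:
arm_command(
  slide=[
    [0,0.1,-1.5],
    [0,0.2,-4],
    [0,0.4,-7],
    [0,0.5,-9],
    [0,0.6,-10],
  ],
  spin=[0,0,0,0,0],
)

```text
clock: 18.95
eef_pos: [0.3724, 0.253, 0.142]
tool_rot: [0.024, 0.999, 0.029, -0.002]
ft_force: [-0.5, -0.1, -1.4]
grip_width: 0.0356
grasp_force: 36.8
```

Run:
```python
from h import *
plan(.4325,-.0207,.14,177.5)
q=cam("side");cv2.imwrite("pics/c3.png",cv2.resize(q["pixels"][120:320,160:360,::-1],(600,600),interpolation=cv2.INTER_CUBIC))
```

```text
slide [ -7.34 -27.    -1.42] spin -0.29
```

View pics/c3.png

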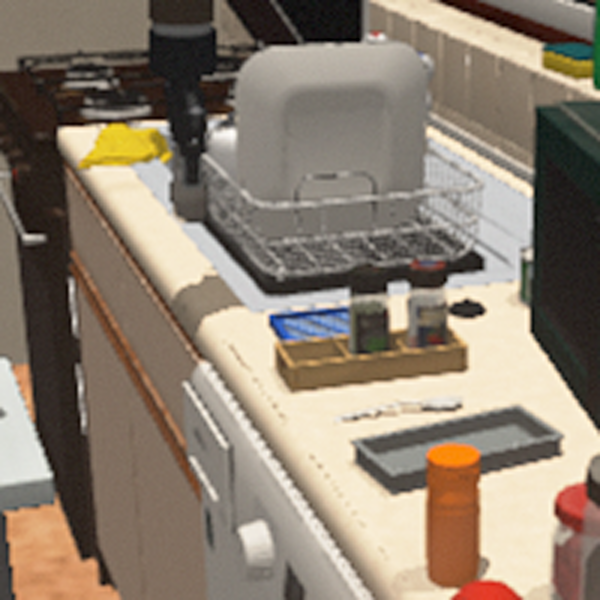

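Run:
```python
from h import *
np.set_printoptions(precision=4,suppress=True)
q=cam("side");W=cloud(q)
m=(np.hypot(W[...,0]-.372,W[...,1]-.25)<.05)&(W[...,2]>.02)&(W[...,2]<.30)&(q["range_z"]>0)
v,u=np.nonzero(m); 
for r in range(v.min(),v.max()+1,2):
    k=v==r
    if k.any(): P=W[r,u[k]]; print(r,u[k].min(),u[k].max(),P[:,2].mean().round(3),P[:,0].min().round(4),P[:,0].max().round(4),P[:,1].min().round(4))
cv2.imwrite("pics/c4.png",cv2.resize(q["pixels"][145:205,190:260,::-1],(700,600),interpolation=cv2.INTER_CUBIC))
```

```text
135 209 231 0.299 0.3339 0.4007 0.2223
137 209 231 0.295 0.3328 0.3999 0.2037
139 209 231 0.289 0.3328 0.4002 0.2071
141 209 231 0.282 0.3343 0.401 0.2045
143 210 231 0.276 0.3345 0.3992 0.2051
145 215 226 0.27 0.3495 0.3811 0.205
147 215 225 0.26 0.3591 0.3766 0.2048
149 214 226 0.254 0.3526 0.388 0.2087
151 214 227 0.249 0.3512 0.3869 0.2092
153 215 227 0.243 0.3502 0.3829 0.2024
155 215 221 0.234 0.3535 0.3623 0.2114
157 215 219 0.226 0.3531 0.3572 0.2214
159 215 226 0.22 0.351 0.3751 0.2002
161 216 220 0.214 0.3514 0.3605 0.2087
163 216 223 0.207 0.3529 0.3647 0.2009
165 217 226 0.201 0.356 0.3743 0.2014
167 218 227 0.198 0.3557 0.3775 0.203
169 217 228 0.191 0.3535 0.3813 0.2029
171 217 226 0.181 0.3525 0.3803 0.2129
173 217 226 0.174 0.3536 0.3795 0.2194
175 217 226 0.167 0.3535 0.3781 0.2208
177 217 227 0.16 0.3523 0.3848 0.2204
179 217 227 0.152 0.3536 0.3849 0.218
181 216 228 0.145 0.3504 0.3886 0.2277
183 216 228 0.137 0.3481 0.3864 0.2358
185 216 228 0.131 0.349 0.3869 0.2313
187 217 228 0.123 0.3489 0.3865 0.2298
189 217 228 0.117 0.3512 0.3861 0.2303
191 217 228 0.109 0.3523 0.3873 0.2339
193 220 225 0.102 0.3578 0.3751 0.2419
```

View pics/c4.png

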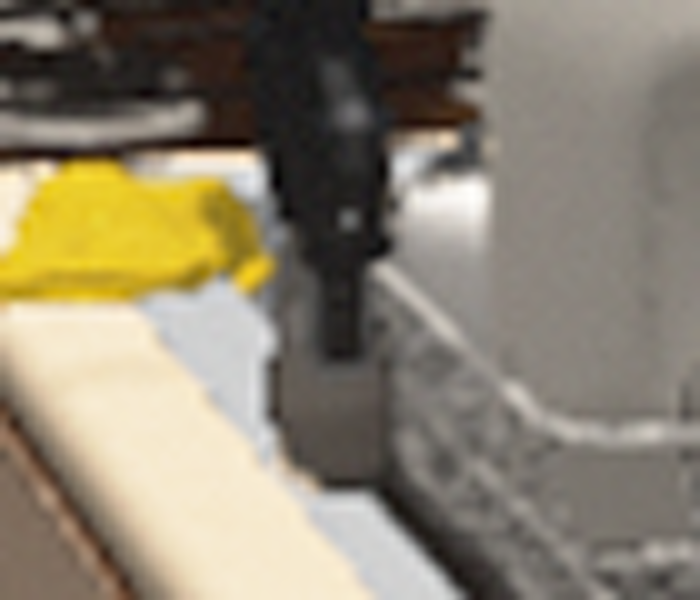

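The salt hangs gripped at about (345,380) in the crop with its bottom near z=0.10, so it has not slipped. Carrying it to the near bay.

Call:
arm_command(
  slide=[
    [-1.4,-5.3,-0.3],
    [-2.8,-10.6,-0.6],
    [-4.2,-15.9,-0.9],
    [-5.6,-21.2,-1.1],
    [-6.8,-25.5,-1.3],
  ],
  spin=[0,0,0,0,0],
)

```text
clock: 19.68
eef_pos: [0.4269, -0.0074, 0.1377]
tool_rot: [0.025, 0.999, 0.029, -0.004]
ft_force: [0.6, 0.0, -0.7]
grip_width: 0.0361
grasp_force: 36.9
```

Call:
arm_command(
  slide=[
    [-0.3,-0.9,-0.1],
    [-0.6,-1.7,-0.1],
    [-0.6,-1.7,-0.1],
    [-0.6,-1.7,-0.1],
    [-0.6,-1.7,-0.1],
  ],
  spin=[0,0,0,0,0],
)

```text
clock: 20.3
eef_pos: [0.4327, -0.0219, 0.1389]
tool_rot: [0.024, 0.999, 0.029, -0.003]
ft_force: [-0.1, 1.0, -1.0]
grip_width: 0.0357
grasp_force: 36.9
```

Run:
```python
from h import *
plan(.4325,-.0225,.08,177.5)
plan(.4325,-.0225,.048,177.5)
```

```text
slide [-0.02 -0.4   5.88] spin -0.19
slide [-0.05 -0.59  9.07] spin -0.19
```

Call:
arm_command(
  slide=[
    [0,-0.2,3],
    [0,-0.4,6],
    [0,-0.5,7.5],
    [0,-0.6,8.6],
    [0,-0.6,9.0],
  ],
  spin=[0,0,0,0,0],
)

```text
clock: 20.92
eef_pos: [0.432, -0.0232, 0.0484]
tool_rot: [0.024, 0.999, 0.029, -0.003]
ft_force: [0.6, 0.2, -1.4]
grip_width: 0.0359
grasp_force: 36.9
```

Call:
arm_command(
  slide=[
    [0,0,0],
    [0,0,0],
    [0,0,0],
    [0,0,0],
    [0,0,0],
  ],
  spin=[0,0,0,0,0],
  jaw=7,
)

```text
clock: 21.55
eef_pos: [0.4323, -0.0235, 0.0489]
tool_rot: [0.024, 0.999, 0.029, -0.003]
ft_force: [0.1, 1.1, 0.9]
grip_width: 0.0703
grasp_force: 0.0
```

Call:
arm_command(
  slide=[
    [0,0.2,-3],
    [0,0.4,-7],
    [0,0.6,-11],
    [0,0.8,-14],
    [0,0.8,-14],
  ],
  spin=[0,0,0,0,0],
)

```text
clock: 22.18
eef_pos: [0.435, -0.0238, 0.1914]
tool_rot: [0.024, 0.999, 0.029, 0.0]
ft_force: [0.1, 0.3, -0.1]
grip_width: 0.07
grasp_force: 0.0
```

Run:
```python
from h import *
plan(.654,.109,.19,177.5)
plan(.49,-.141,.19,174.2)
```

```text
slide [-21.23  14.3    0.94] spin -0.29
slide [ -6.06 -11.43  -0.52] spin 3.01
```

Call:
arm_command(
  slide=[
    [-3.5,3.8,0.2],
    [-8,7.3,0.4],
    [-12.5,10.5,0.6],
    [-17,13,0.8],
    [-21,14.3,0.9],
  ],
  spin=[0,0,0,0,0],
  jaw=6,
)

```text
clock: 22.8
eef_pos: [0.6505, 0.1108, 0.1844]
tool_rot: [0.024, 0.999, 0.029, -0.004]
ft_force: [0.8, -0.3, 0.3]
grip_width: 0.0601
grasp_force: 0.0
```

Run:
```python
from h import *
p=cam("top");W=cloud(p)
for c in((.5525,-.026),(.4925,-.0233),(.4325,-.0207)):
    m=(np.hypot(W[...,0]-c[0],W[...,1]-c[1])<.028)&(W[...,2]>.078)&(W[...,2]<.13)
    print(m.sum() and (cv2.minEnclosingCircle(W[m][:,:2].astype(np.float32)),W[m][:,2].max()))
plan(.654,.109,.06,177.5)
plan(.654,.109,.003,177.5)
cv2.imwrite("pics/c5.png",cv2.resize(p["pixels"][195:345,180:380,::-1],(800,600),interpolation=cv2.INTER_CUBIC))
```

```text
(((0.5530567765235901, -0.026243412867188454), 0.020109178498387337), np.float64(0.11587827573658764))
(((0.49091166257858276, -0.023210173472762108), 0.020434662699699402), np.float64(0.11465123185034808))
(((0.4308245778083801, -0.024571722373366356), 0.016994085162878036), np.float64(0.09607896480476046))
slide [-0.03 -0.98 12.19] spin -0.18
slide [-0.07 -1.31 17.88] spin -0.18
```

View pics/c5.png

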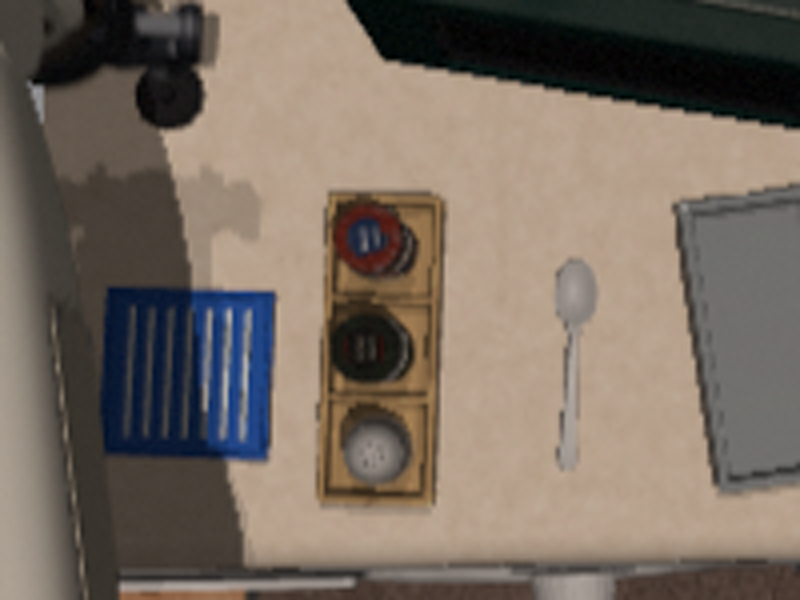

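All three jars stand in their bays: red at (368,240), black at (368,347), salt at (375,450). The spoon runs from (575,258) to (567,470). Going for the plug.

Call:
arm_command(
  slide=[
    [0,-0.4,4],
    [0,-0.7,8],
    [0,-1,12.2],
    [0,-1.2,15.5],
    [0,-1.3,17],
  ],
  spin=[0,0,0,0,0],
)

```text
clock: 23.48
eef_pos: [0.6455, 0.1056, 0.0123]
tool_rot: [0.025, 0.999, 0.028, -0.006]
ft_force: [-0.5, 0.4, 0.9]
grip_width: 0.0598
grasp_force: 0.0
```

Run:
```python
from h import *
plan(.654,.109,.003,177.5)
p=cam("top"); print(world(p,(322.75,286),.004),world(p,(180+567/4,195+470/4),.004),world(p,(180+575/4,195+258/4),.004))
```

```text
slide [-0.84  0.33  0.94] spin -0.3
[ 0.48109099 -0.13958196  0.004     ] [ 0.41630443 -0.13586911  0.004     ] [ 0.54647188 -0.14332888  0.004     ]
```

Call:
arm_command(
  slide=[
    [-0.2,0.1,0.3],
    [-0.3,0.1,0.6],
    [-0.3,0.1,0.6],
    [-0.3,0.1,0.6],
    [-0.3,0.1,0.6],
  ],
  spin=[0,0,0,0,0],
)

```text
clock: 24.15
eef_pos: [0.6518, 0.1074, 0.0109]
tool_rot: [0.024, 0.999, 0.029, -0.002]
ft_force: [-0.1, 0.8, 0.8]
grip_width: 0.0599
grasp_force: 0.0
```

Run:
```python
from h import *
plan(.654,.109,.003,177.5)
```

```text
slide [-0.22  0.13  0.8 ] spin -0.29
```

Call:
arm_command(
  slide=[
    [-0.2,0.1,0.3],
    [-0.2,0.1,0.6],
    [-0.2,0.1,0.8],
    [-0.2,0.1,0.8],
    [-0.2,0.1,0.8],
  ],
  spin=[0,0,0,0,0],
)

```text
clock: 24.78
eef_pos: [0.6536, 0.1087, 0.0024]
tool_rot: [0.024, 0.999, 0.029, -0.003]
ft_force: [-0.2, 0.1, 0.6]
grip_width: 0.06
grasp_force: 0.0
```

Call:
arm_command(
  slide=[
    [0,0,0],
    [0,0,0],
    [0,0,0],
    [0,0,0],
    [0,0,0],
  ],
  spin=[0,0,0,0,0],
  jaw=3.5,
)

```text
clock: 25.4
eef_pos: [0.6539, 0.1089, 0.0031]
tool_rot: [0.024, 0.999, 0.029, -0.002]
ft_force: [-1.3, 1.0, 6.5]
grip_width: 0.0357
grasp_force: 37.5
```

Run:
```python
from h import *
o=get_obs();print(o["grip_width"],o["grasp_force"])
plan(.654,.109,.08,177.5)
```

```text
0.035721669172817466 37.48054166324437
slide [ 0.04  0.45 -7.68] spin -0.28
```

Call:
arm_command(
  slide=[
    [0,0.1,-1],
    [0,0.2,-2.5],
    [0,0.3,-4.5],
    [0,0.4,-6.5],
    [0,0.45,-7.7],
  ],
  spin=[0,0,0,0,0],
)

```text
clock: 26.02
eef_pos: [0.655, 0.1088, 0.0816]
tool_rot: [0.024, 0.999, 0.029, -0.001]
ft_force: [0.5, -0.7, 0.1]
grip_width: 0.0357
grasp_force: 36.2
```

Run:
```python
from h import *
o=get_obs();print(o["grip_width"],o["grasp_force"])
plan(.4815,.0985,.08,177.5)
p=cam("side");cv2.imwrite("pics/c6.png",cv2.resize(p["pixels"][180:250,270:360,::-1],(774,600),interpolation=cv2.INTER_CUBIC))
```

```text
0.03573140664600832 36.18629253061954
slide [17.28 -1.88  0.12] spin -0.29
```

View pics/c6.png

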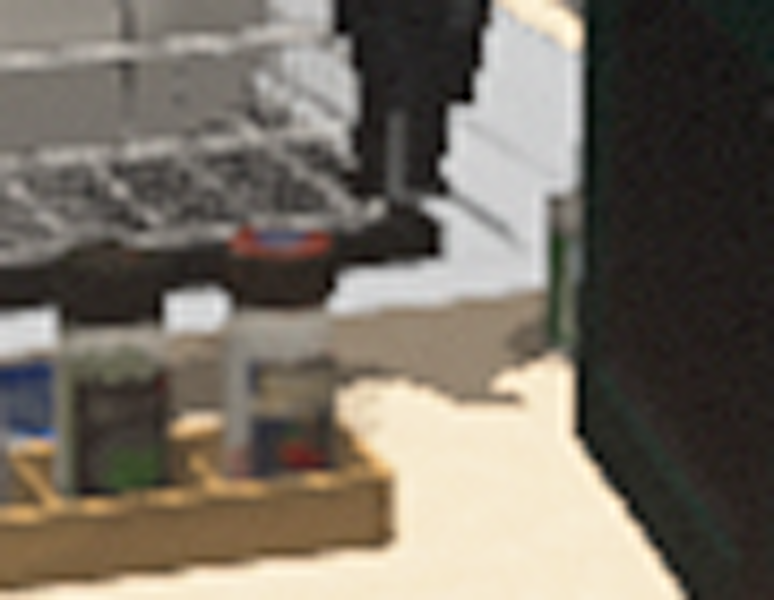

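The plug is gone from the worktop at about (413,360), and the jaws hold it near (400,230).

Call:
arm_command(
  slide=[
    [3.5,-0.4,0],
    [7.2,-0.8,0],
    [11,-1.2,0],
    [14.5,-1.6,0],
    [17.3,-1.85,0],
  ],
  spin=[0,0,0,0,0],
)

```text
clock: 26.7
eef_pos: [0.4785, 0.0985, 0.0794]
tool_rot: [0.024, 0.999, 0.029, -0.003]
ft_force: [0.3, -0.4, 0.3]
grip_width: 0.0358
grasp_force: 36.2
```

Call:
arm_command(
  slide=[
    [0,-0.1,1],
    [0,-0.2,2],
    [0,-0.25,3],
    [0,-0.3,4],
    [0,-0.3,5],
  ],
  spin=[0,0,0,0,0],
)

```text
clock: 27.32
eef_pos: [0.4802, 0.0986, 0.0285]
tool_rot: [0.024, 0.999, 0.029, -0.003]
ft_force: [-0.4, -0.1, -0.3]
grip_width: 0.036
grasp_force: 36.2
```

Run:
```python
from h import *
plan(.4815,.0985,.009,177.5)
```

```text
slide [-0.14 -0.12  1.95] spin -0.3
```

Call:
arm_command(
  slide=[
    [0,0,0.6],
    [-0.1,-0.1,1.2],
    [-0.1,-0.1,1.7],
    [-0.1,-0.1,1.95],
    [-0.1,-0.1,1.95],
  ],
  spin=[0,0,0,0,0],
)

```text
clock: 27.95
eef_pos: [0.4809, 0.0987, 0.01]
tool_rot: [0.024, 0.999, 0.029, -0.003]
ft_force: [-0.1, 0.1, 0.1]
grip_width: 0.0356
grasp_force: 36.2
```

Call:
arm_command(
  slide=[
    [0,0,0],
    [0,0,0],
    [0,0,0],
    [0,0,0],
    [0,0,0],
  ],
  spin=[0,0,0,0,0],
  jaw=5.2,
)

```text
clock: 28.58
eef_pos: [0.481, 0.0987, 0.0101]
tool_rot: [0.024, 0.999, 0.029, -0.003]
ft_force: [1.0, 0.3, -0.2]
grip_width: 0.0519
grasp_force: 0.0
```

Call:
arm_command(
  slide=[
    [0,0.1,-1],
    [0,0.25,-4],
    [0,0.5,-8],
    [0,0.7,-12],
    [0,0.9,-16],
  ],
  spin=[0,0,0,0,0],
)

```text
clock: 29.2
eef_pos: [0.4819, 0.0984, 0.1724]
tool_rot: [0.024, 0.999, 0.029, -0.002]
ft_force: [0.7, -0.7, 0.4]
grip_width: 0.052
grasp_force: 0.0
```

Run:
```python
from h import *
plan(.481,-.1396,.19,176.7)
```

```text
slide [ -1.06 -23.64  -3.14] spin 0.51
```

Call:
arm_command(
  slide=[
    [-0.2,-4.7,-0.6],
    [-0.4,-9.5,-1.3],
    [-0.6,-14.2,-1.9],
    [-0.8,-19,-2.5],
    [-1.05,-23.6,-3.1],
  ],
  spin=[0,0,0.5,0.5,0.5],
  jaw=3,
)

```text
clock: 29.82
eef_pos: [0.4809, -0.1407, 0.1886]
tool_rot: [0.029, 0.999, 0.029, -0.002]
ft_force: [0.8, 0.9, 0.2]
grip_width: 0.03
grasp_force: 0.0
```

Run:
```python
from h import *
plan(.481,-.1396,.06,176.7)
plan(.481,-.1396,.003,176.7)
p=cam("top");W=cloud(p);px=p["pixels"].astype(int)
m=(px.max(-1)<75)&(abs(W[...,0]-.4815)<.042)&(abs(W[...,1]-.0985)<.042); print(m.sum(),W[m].mean(0),np.ptp(W[m],axis=0),np.percentile(W[m][:,2],[5,50,95,100]))
cv2.imwrite("pics/c7.png",cv2.resize(p["pixels"][195:345,180:380,::-1],(800,600),interpolation=cv2.INTER_CUBIC))
```

```text
slide [-0.08 -0.62 12.84] spin 0.01
slide [-0.11 -0.95 18.53] spin 0.01
239 [0.48245922 0.09869531 0.0107602 ] [0.04216309 0.04117839 0.025591  ] [0.00475621 0.01111608 0.01657727 0.0227482 ]
```

View pics/c7.png

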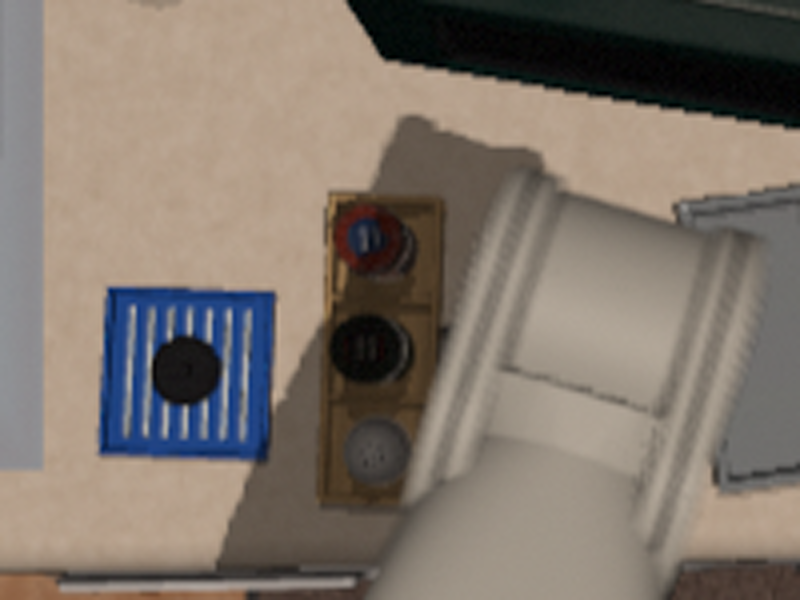

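The plug sits centred in the blue tidy at (187,370). Going for the spoon.

Call:
arm_command(
  slide=[
    [0,-0.2,4.5],
    [0,-0.4,9],
    [-0.1,-0.65,13.5],
    [-0.1,-0.8,16],
    [-0.1,-0.85,17],
  ],
  spin=[0,0,0,0,0],
)

```text
clock: 30.5
eef_pos: [0.4799, -0.1374, 0.0163]
tool_rot: [0.029, 0.999, 0.029, -0.004]
ft_force: [0.3, -0.9, 1.0]
grip_width: 0.0299
grasp_force: 0.0
```

Call:
arm_command(
  slide=[
    [0,0,0.4],
    [0,0,0.8],
    [0,0,1.2],
    [0,-0.1,1.5],
    [0,-0.1,1.5],
  ],
  spin=[0,0,0,0,0],
)

```text
clock: 31.12
eef_pos: [0.4807, -0.1381, 0.0023]
tool_rot: [0.029, 0.999, 0.029, -0.003]
ft_force: [0.7, -0.2, 0.1]
grip_width: 0.0297
grasp_force: 0.0
```

Run:
```python
from h import *
plan(.481,-.1396,.003,176.7)
```

```text
slide [-0.04 -0.15 -0.08] spin 0.01
```

Call:
arm_command(
  slide=[
    [0,-0.1,0],
    [0,-0.1,0],
    [0,-0.1,0],
    [0,-0.1,0],
    [0,-0.1,0],
  ],
  spin=[0,0,0,0,0],
  jaw=0.2,
)

```text
clock: 31.75
eef_pos: [0.4809, -0.1392, 0.0025]
tool_rot: [0.029, 0.999, 0.029, -0.003]
ft_force: [-0.6, -1.1, 4.3]
grip_width: 0.0072
grasp_force: 58.8
```

Call:
arm_command(
  slide=[
    [0,0.05,-0.5],
    [0,0.1,-1.5],
    [0,0.2,-3.5],
    [0,0.3,-5.5],
    [0,0.4,-7],
  ],
  spin=[0,0,0,0,0],
)

```text
clock: 32.38
eef_pos: [0.4817, -0.1392, 0.0737]
tool_rot: [0.029, 0.999, 0.029, -0.002]
ft_force: [0.5, -0.6, -1.4]
grip_width: 0.0068
grasp_force: 58.7
```

Run:
```python
from h import *
plan(.4945,-.2587,.07,187.2)
p=cam("side");cv2.imwrite("pics/c8.png",cv2.resize(p["pixels"][210:300,250:350,::-1],(660,600),interpolation=cv2.INTER_CUBIC))
```

```text
slide [ -1.96 -11.86  -0.32] spin -10.48
```

View pics/c8.png

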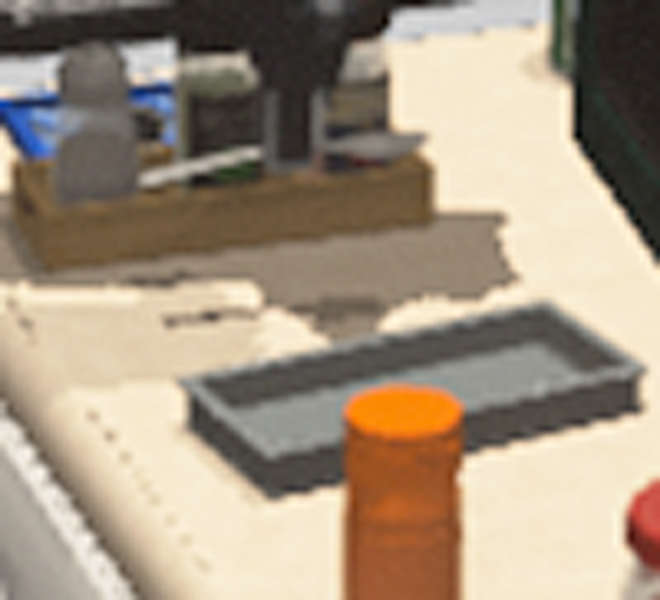

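The spoon is pinched level at mid-handle, from (140,180) to (425,140), with the tray behind it. Carrying it over the tray.

Call:
arm_command(
  slide=[
    [-0.4,-2.4,0],
    [-0.8,-4.8,-0.1],
    [-1.2,-7.2,-0.2],
    [-1.6,-9.6,-0.3],
    [-1.95,-11.85,-0.3],
  ],
  spin=[-2,-4,-6,-8,-10.4],
)

```text
clock: 33.05
eef_pos: [0.4938, -0.2592, 0.0681]
tool_rot: [-0.063, 0.998, 0.029, -0.0]
ft_force: [0.2, -0.3, -0.0]
grip_width: 0.007
grasp_force: 58.7
```

Call:
arm_command(
  slide=[
    [0,0,1],
    [0,-0.1,2],
    [0,-0.2,3],
    [0,-0.2,4],
    [0,-0.2,4],
  ],
  spin=[0,0,0,0,0],
)

```text
clock: 33.67
eef_pos: [0.4931, -0.2572, 0.0272]
tool_rot: [-0.062, 0.998, 0.03, -0.001]
ft_force: [-0.2, -0.4, -0.4]
grip_width: 0.007
grasp_force: 58.8
```

Run:
```python
from h import *
plan(.4945,-.2587,.0085,187.2)
```

```text
slide [-0.12 -0.28  1.85] spin -360.07
```

Call:
arm_command(
  slide=[
    [0,-0.1,0.6],
    [-0.1,-0.2,1.2],
    [-0.1,-0.3,1.6],
    [-0.1,-0.3,1.85],
    [-0.1,-0.3,1.85],
  ],
  spin=[0,0,0,0,0],
)

```text
clock: 34.3
eef_pos: [0.4951, -0.2599, 0.0095]
tool_rot: [-0.062, 0.998, 0.029, -0.0]
ft_force: [0.1, 0.6, -0.2]
grip_width: 0.0067
grasp_force: 58.8
```

Call:
arm_command(
  slide=[
    [0,0,0],
    [0,0,0],
    [0,0,0],
    [0,0,0],
    [0,0,0],
  ],
  spin=[0,0,0,0,0],
  jaw=2.2,
)

```text
clock: 34.92
eef_pos: [0.4952, -0.2599, 0.0097]
tool_rot: [-0.062, 0.998, 0.029, -0.0]
ft_force: [0.0, -0.4, 0.1]
grip_width: 0.0221
grasp_force: 0.0
```

Call:
arm_command(
  slide=[
    [0,0.1,-1.5],
    [0,0.3,-5],
    [0,0.5,-9],
    [0,0.7,-13],
    [0,0.9,-16],
  ],
  spin=[0,0,0,0,0],
)

```text
clock: 35.55
eef_pos: [0.4954, -0.2606, 0.1733]
tool_rot: [-0.062, 0.998, 0.028, 0.001]
ft_force: [1.1, -0.3, 0.1]
grip_width: 0.0221
grasp_force: 0.0
```

Call:
arm_command(
  slide=[
    [6,0,0],
    [11,0,0],
    [16,0,0],
    [20,0,0],
    [20,0,0],
  ],
  spin=[0,0,0,0,0],
)

```text
clock: 36.17
eef_pos: [0.2943, -0.2849, 0.1705]
tool_rot: [-0.06, 0.998, 0.029, 0.0]
ft_force: [0.2, 0.3, -0.3]
grip_width: 0.0218
grasp_force: 0.0
```

Run:
```python
from h import *
np.set_printoptions(precision=4,suppress=True)
p=cam("top");W=cloud(p)
for c,h in(((.5525,-.026),.105),((.4925,-.0233),.105),((.4325,-.0207),.09),((.494,-.5335),.08),((.761,.116),.055)):
    m=(np.hypot(W[...,0]-c[0],W[...,1]-c[1])<(.028 if h>.085 else .05))&(W[...,2]>h-.012)&(W[...,2]<.13)
    print(m.sum() and (cv2.minEnclosingCircle(W[m][:,:2].astype(np.float32)),W[m][:,2].max()))
cv2.imwrite("pics/c9.png",cv2.resize(p["pixels"][195:345,220:420,::-1],(800,600),interpolation=cv2.INTER_CUBIC))
```

```text
(((0.5532239675521851, -0.02606000006198883), 0.02021755278110504), np.float64(0.11537593619054627))
(((0.4907676577568054, -0.022772418335080147), 0.020405897870659828), np.float64(0.1156276746699219))
(((0.43094494938850403, -0.0244437288492918), 0.017156152054667473), np.float64(0.09912915369020084))
(((0.4938385784626007, -0.532856285572052), 0.03288235887885094), np.float64(0.09172209637143568))
(((0.7617449760437012, 0.11582224816083908), 0.0386408306658268), np.float64(0.06265231446642983))
```

View pics/c9.png

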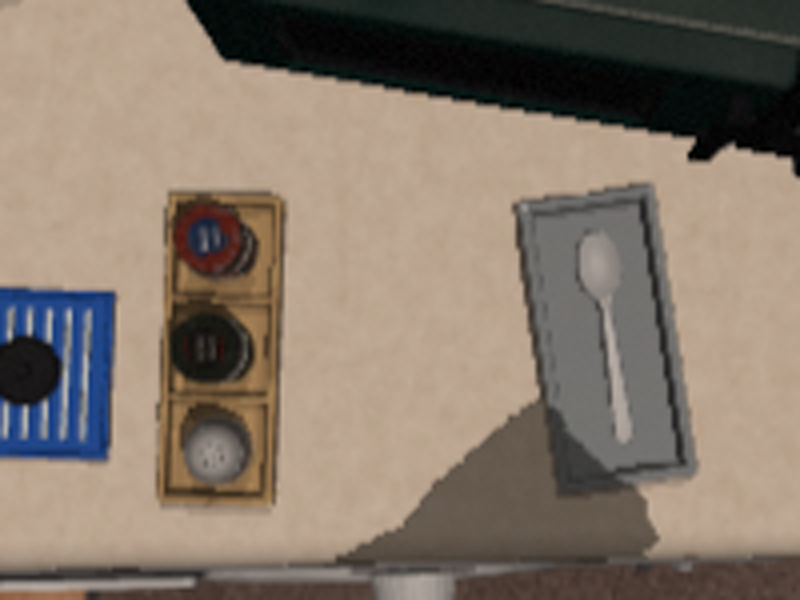

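The spoon lies flat near the middle of the tray, from (600,230) to (623,440). Everything else is in place, and the jam jar and tin haven't moved. Handing in.

```bash
python3 -c "
from workcell import *
print(job_done())"
```

```text
the job is handed in; nothing more can be done
None
```

The job is handed in, with no verdict returned. The last pictures show the salt shaker and both spice jars upright in the seasoning box, the teaspoon flat in the cutlery tray, the plug knob up in the sink tidy, and the jam jar and tin unmoved.

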